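# Pop the sample hatch of the watch pressure tester

## Robot

A 6-joint arm with a two-finger parallel gripper is mounted at the origin on the work surface. World frame = base frame: x ahead of the robot, y to its left, z up, the work surface at z = 0. Lengths are in m, angles in rad, forces in N, time in s.
With the tool pointing down it reaches from about 0.325 to 0.9 m from the base axis. Payload 6.1 kg.
Tool frame: the origin (TCP) lies at the very end of the fingers, on their centre line; the grasp point (between the pads) lies 19 mm behind it; z points along the fingers, y is the line along which they close (so a half turn about z gives the same grasp; the last joint's range is limited). The gripper opens to 87 mm and grips with 3 to 60 N. Pads are 19 mm wide; open, the fingers measure 117 mm over their backs; the gripper's body (75 mm by 190 mm) begins 51 mm behind the grasp point.
Start: joints at [-1.357, 0.22, 1.526, -0, 1.395, -0.126], TCP at [0.208, -0.589, 0.223] pointing down, gripper open.
Joint ranges: [-2.98, 2.98], [-0.91, 2.08], [0.09, 2.57], [-1.24, 4.39], [0.2, 2.65], [-2.68, 2.68]. Speed limits (rad/s): [2.57, 2.57, 3.01, 3.14, 3.14, 3.14].

## Interface

Orientations are given as a unit quaternion [x, y, z, w].
In Python, from rig import ctrl gives the robot as it stands.
- The arm moves only by the shell command python3 -m handwheel 'ROWS' [FORCE]. ROWS is JSON, a list of rows, each an object with "translation": the shift along the tool's x, y, z each as a share of 0.02 m, from -1 to 1, a list of three; "rotation": the turn, a rotation vector about the tool's x, y, z each as a share of pi/2 rad, from -1 to 1, a list of three; "grip": the closure, from -1 (fully open) to 1 (shut), so that 0 is half open. In form: [{"translation": [dx, dy, dz], "rotation": [ax, ay, az], "grip": grip}, ...]. A call has 1 to 20 rows; each row shifts and turns the commanded pose from where the row before left it, along the tool's axes as they then stand; what a row does not reach is not made up. A row lasts 1/10 s, in which the tool goes at most 50 mm and 8.59 degrees, less where a joint would pass 70% of its speed; a pose out of reach is approached as far as the arm can. A call with a number of a shift or a turn outside -1 to 1 is refused whole. A call with a gripper value outside its range is refused whole. The fingers move at their own pace and stop on an object; FORCE is the grip in N (left out, the last holds). Time passes only in rows, so rows that do not move let the fingers close. It gives the time, the measured TCP pose, the force, the opening and the grip force at its end, in the units of the state.
- ctrl.read_state(): the state, without advancing time (a new reading comes with each control period).
- ctrl.camera(name): name is "scene" or "top" or "wrist"; returns the picture (384x512x3 uint8, red, green, blue); there is no depth.
- ctrl.get_calibration(name): a dict with "intrinsics" (3x3 intrinsics, pixels), "T" (4x4, takes a point from camera to world coordinates). Camera axes: x right, y up, looking along -z (the intrinsics and any distortion apply to the point x, -y, -z); pixel columns grow to the right and rows downward; lengths in m; the calibration is good to about 2 mm. The wrist camera is an equidistant fisheye: a pixel r from the principal point sees the ray r / f radians off the axis. A picture is of the moment at which its call begins: read the wrist's pose just before it. get_calibration takes no time and is no camera call; for the wrist camera it gives the pose at the moment of the call.
- ctrl.sign_off(): hands the job in; it is judged then, once.
Trained networks look in the newest picture that a camera, given by its name, has taken for a name from the list of things; names that differ only in an ending like _2 or _b are one class to them, and where a whole thing is asked for, a point or a joint stands for the part that bears it (a point fixed in the world has none). Each returns a list of dicts, best first, with "score" (0 to 1); they miss things now and then, are a little off and sometimes report something else, mostly with a low value. They report only what shows in the picture. A call takes as long as a camera call. They do not tell look-alikes from the thing itself.
- ctrl.outline_of(label, camera): "pixels" (384x512 bool, what is visible of it) and "rect" ([centre column, centre row, width, height] in pixels, round what is visible of it).
The state is a dict: "time": time; "joint_pos": joint angles; "qvel": joint speeds; "effort": joint torques, N m; "ee_pos": TCP position; "ee_rot": TCP orientation; "contact_force": force on the tool from outside, world axes, zero at the start; "ft_torque": the same for the moment, N m; "width": finger opening in m; "finger_force": force on a finger pad.
Only numpy, scipy, OpenCV 4.12 (cv2) and the standard library are available. Lean on these libraries where they do the work, as an engineer would, in place of code of your own. Each camera call takes 0.05 s, during which the arm holds its last target. There are 200 camera calls.

## Task

Press the lid of the sample hatch on the pressure tester (the box with the round dial gauge) in with a fingertip once, near its free edge, until its push latch lets go, then take the hand away so that it springs open. Keep the hand clear of the tester until the lid has stood open for at least two seconds, to make sure that it stays open. Do not push the lid back down, and leave the lid of the other tester (the one with the flat rectangular screen) and the things lying about as they are.

Things in the scene. Friction and masses are not known exactly. Their poses are not given: they have to be found in the camera images.
- pressure_tester: grey box fixed to the bench, 160 x 150 x 70 mm high, origin under its centre, x from front (hatch side) to rear. On its deck a grey lid, 60 (x) x 50 mm, flat top 78 mm up, 8 mm above the deck, with a 3 mm rubber dome near its free edge; hinge line along y at x -6 mm, 70 mm up; free edge at x -66 mm. On the rear deck: a round dial gauge, 44 mm across and 14 mm high (centre x = +50, y = +18 mm), and a black knob. Its lid is the sample hatch.
- sample_hatch (a joint): the pressure tester's lid, rad: 0 shut and latched, negative pushed in (hard stop at -0.16, 7 mm at the pressing spot), positive open (stop at 1.2). Sprung push latch: pushing in past about -0.08 (3.5 mm, some 3 N at the pressing spot) releases it; once let go the lid springs up by itself in about 1 s and stays up
- sample_hatch_press (a point): the pressing spot: top of a dark rubber dome, 16 mm across and 3 mm high, on the pressure tester's lid, midway along its free edge and 16 mm in from it, 44 mm from the hinge line. z is normal to the lid, upward when shut; the point moves with the lid
- timing_tester: grey box fixed to the bench, 160 x 150 x 70 mm high, origin under its centre, x from front (hatch side) to rear. On its deck a grey lid, 60 (x) x 50 mm, flat top 78 mm up, 8 mm above the deck, with a 3 mm rubber dome near its free edge; hinge line along y at x -6 mm, 70 mm up; free edge at x -66 mm. On the rear deck: a flat black rectangular screen, 40 by 100 mm, 10 mm high. Its lid is its battery hatch: leave it shut.
- battery_hatch (a joint): the timing tester's lid, rad: 0 shut and latched, negative pushed in (hard stop at -0.16, 7 mm at the pressing spot), positive open (stop at 1.2). Sprung push latch: pushing in past about -0.08 (3.5 mm, some 3 N at the pressing spot) releases it; once let go the lid springs up by itself in about 1 s and stays up
- loupe: loose black watchmaker's eyeglass, waisted, 30 mm across, 30 mm high, origin at the centre of its underside; bystander
- parts_jar: loose glass jar with a steel cap, 52 mm across, 38 mm high, origin at the centre of its underside; bystander
- movement_holder: loose aluminium block 50 by 24 by 12 mm with a brass disc on top (20 mm high in all), origin at the centre of its underside; bystander
Mind the look-alikes: they are no part of the job. Leave any turquoise look-alike of the timing_tester alone.

How it is judged:
On the way, in this order (a step that is already met when the one before it is completed fails the run):
1. the sample hatch's lid is pressed in (value of joint sample_hatch below -0.03 rad).
2. the lid has sprung open and stays open for 1.2 s with nothing of the robot touching the tester (value of joint sample_hatch above 1 rad and contact force between pressure_tester and the arm below 0.3 N and contact force between pressure_tester and the fingers below 0.3 N), for 1.2 s.
At the end, for the whole second after the job is handed in: the sample hatch stands open (beyond 1.0 rad) and still, the timing tester's lid is shut (within 0.03 rad), and the loupe, jar and movement holder are within 15 mm of where they were (value of joint sample_hatch above 1 rad and velocity of joint sample_hatch between -0.1 and 0.1 rad/s and value of joint battery_hatch between -0.03 and 0.03 rad and distance of each of loupe, parts_jar, movement_holder from where it was at the start of the episode below 0.015 m); the robot touches nothing.
It fails at once if the sample hatch's lid is pushed back towards shut after it has sprung up (value of joint sample_hatch between 0.1 and 0.8 rad and velocity of joint sample_hatch below -0.15 rad/s).
It fails at once if the timing tester's lid is pressed in or opened (value of joint battery_hatch below -0.03 rad or value of joint battery_hatch above 0.05 rad).
It fails at once if a bystander is shoved away, lifted or knocked over (distance of any of loupe, parts_jar, movement_holder from where it was at the start of the episode above 0.015 m or angle between any of loupe, parts_jar, movement_holder's own z axis and vertical above 0.5 rad).
It also fails if it takes over 32 s, if anything falls off the work surface, if the arm or the gripper's body presses on something with over 40 N, if the wrist force passes 120 N, or if a joint passes its speed limit or range.

## Working session

There is one attempt and no reset: what is moved stays moved. The work goes in short steps, Python scripts to look and compute and a shell command to move; the robot and the scene stay as the last step left them, time stands still between calls to the robot, and variables do not carry over. Pictures are saved under pics/ and viewed, at most 10 in all, crops included, and the job is handed in when it is done.

```bash
mkdir -p pics && python3 - <<'E'
from rig import ctrl
import cv2,numpy as np
ims=[]
for n in("scene","top"):
    im=ctrl.camera(n);cv2.imwrite(f"pics/{n}0.png",im[:,:,::-1])
    c=ctrl.get_calibration(n);print(n,c["intrinsics"],np.round(c["T"],4).tolist(),[k for k in c])
    for l in("pressure_tester","timing_tester","sample_hatch_press","loupe","parts_jar","movement_holder"):
        print(l,[(round(d["score"],2),np.round(d["rect"]).tolist()) for d in ctrl.outline_of(l,n)])
s=ctrl.read_state();print(s["time"],s["ee_pos"],s["ee_rot"],s["width"])
E
```

```text
scene [[443.2624483    0.         251.92889493]
 [  0.         443.2624483  185.08118091]
 [  0.           0.           1.        ]] [[0.7791, -0.3264, 0.5353, 1.1137], [0.6269, 0.4109, -0.6619, -0.6005], [-0.0039, 0.8513, 0.5247, 0.7028], [0.0, 0.0, 0.0, 1.0]] ['intrinsics', 'T']
pressure_tester [(0.68, [159.0, 297.0, 106.0, 91.0])]
timing_tester [(0.85, [300.0, 137.0, 60.0, 42.0]), (0.7, [300.0, 210.0, 85.0, 70.0])]
sample_hatch_press [(0.67, [141.0, 276.0, 38.0, 27.0])]
loupe [(0.43, [207.0, 204.0, 9.0, 11.0])]
parts_jar [(0.7, [137.0, 251.0, 13.0, 27.0])]
movement_holder [(0.58, [314.0, 182.0, 6.0, 10.0])]
top [[375.80721498   0.         258.1552887 ]
 [  0.         375.80721498 194.38610194]
 [  0.           0.           1.        ]] [[0.0126, 0.9932, -0.1156, 0.3699], [-0.9999, 0.0116, -0.0097, 0.1578], [-0.0082, 0.1157, 0.9932, 1.066], [0.0, 0.0, 0.0, 1.0]] ['intrinsics', 'T']
pressure_tester [(0.59, [393.0, 173.0, 77.0, 72.0])]
timing_tester [(0.84, [236.0, 155.0, 53.0, 68.0]), (0.74, [98.0, 242.0, 74.0, 65.0])]
sample_hatch_press [(0.73, [404.0, 185.0, 24.0, 23.0]), (0.69, [236.0, 155.0, 58.0, 69.0])]
loupe [(0.45, [282.0, 235.0, 14.0, 7.0]), (0.19, [179.0, 182.0, 16.0, 3.0])]
parts_jar [(0.86, [369.0, 240.0, 20.0, 16.0])]
movement_holder [(0.68, [179.0, 182.0, 18.0, 6.0])]
0.7 [ 0.20829492 -0.58926179  0.22254422] [ 9.85600360e-01  1.69091487e-01 -1.58349944e-05 -5.29421373e-06] 0.0868692563811488
```

View pics/top0.png

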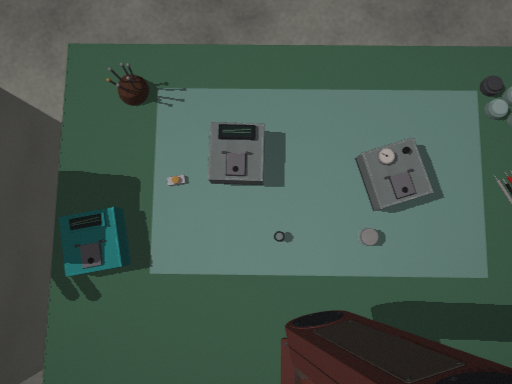

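View pics/scene0.png

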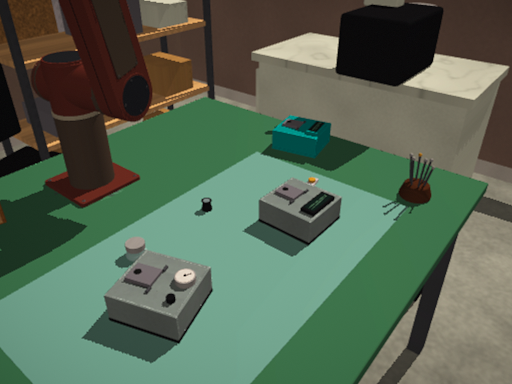

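The top view shows the pressure tester with its round dial at (387,156) and its lid dome near (405,190). In the scene view the dome is near (138,272). The jar is at (369,237), clear of the front edge.

```bash
cat > h.py <<'E'
from rig import ctrl
import cv2,numpy as np
def ray(n,u,v):
    c=ctrl.get_calibration(n);K=c["intrinsics"];T=np.array(c["T"])
    d=T[:3,:3]@np.array([(u-K[0][2])/K[0][0],-(v-K[1][2])/K[1][1],-1]);return T[:3,3],d
def at(n,u,v,z):
    o,d=ray(n,u,v);return o+d*(z-o[2])/d[2]
E
python3 - <<'E'
from h import *
t=cv2.imread("pics/top0.png");s=cv2.imread("pics/scene0.png")
for n,im,(u,v),r in(("top",t,(405,190),7),("scene",s,(138,272),7)):
    g=cv2.cvtColor(im,cv2.COLOR_BGR2GRAY)[v-r:v+r+1,u-r:u+r+1];print(g)
A=cv2.resize(t[130:220,350:440],None,fx=4.4,fy=4.4,interpolation=cv2.INTER_CUBIC)
B=cv2.resize(s[235:335,100:220],(475,396),interpolation=cv2.INTER_CUBIC)
cv2.imwrite("pics/crop.png",cv2.convertScaleAbs(np.hstack([A[:,:320],B]),alpha=1.6))
print("dome",at("top",404.8,189.5,.081),"dial",at("top",387,156,.084),"jar",at("top",369.5,237,.038))
E
```

```text
[[ 90  90  91  89  89  89  89  89  90  87  89  90  88  81  62]
 [ 90  90  90  90  90  90  90  89  90  89  88  88  87  88  80]
 [ 91  90  89  90  88  88  89  89  87  88  89  88  88  89  80]
 [ 90  89  89  90  88  86  80  76  86  87  88  89  88  87  84]
 [ 90  90  89  89  78  48  29  25  46  75  87  87  87  88  90]
 [ 91  88  91  80  49  30  27  26  23  56  87  89  89  88  88]
 [ 91  90  89  77  37  30  30  29  27  38  69  90  88  88  88]
 [ 91  91  90  81  52  26  28  29  23  47  79  89  88  88  88]
 [ 90  91  91  83  56  32  30  24  27  51  78  89  88  88  87]
 [ 91  91  90  90  86  68  50  41  48  72  89  87  87  88  86]
 [ 88  91  90  90  89  90  90  89  89  89  88  86  86  84  71]
 [ 91  90  90  90  90  89  88  88  87  87  83  69  36  36  48]
 [ 90  90  90  90  89  90  88  80  65  44  45  50  57  79  97]
 [ 92  88  89  87  79  63  42  47  56  80  99  98  99 100 100]
 [ 93  73  52  45  51  64  81 101 101 101 101 101 105 116 118]]
[[125 137 138 131 112 108 111 112 112 112 111 112 112 111 112]
 [152 143 125 115 111 111 111 112 112 112 112 112 111 112 111]
 [156 138 114 111 113 113 11
[... 219 characters left out ...]
112]
 [112 112  81  29  14  18  20  22  20  15  63 103 113 112 112]
 [111 113  78  24  13  15  17  17  15  40  83 107 112 112 112]
 [112 113  98  66  35  20  32  38  57  89 108 114 111 111 111]
 [110 111 113 105  85  75  82  86 104 115 112 111 111 112 111]
 [111 110 111 112 113 113 113 113 112 112 111 111 111 112 111]
 [110 111 111 110 110 110 111 111 111 111 111 111 111 111 111]
 [110 109 111 110 110 110 110 110 110 110 111 110 111 111 111]
 [110 113 112 111 111 110 111 111 111 110 110 110 111 110 111]
 [ 90  97 103 108 114 112 111 111 110 110 110 111 111 110 110]]
dome [ 0.50198137 -0.21874277  0.081     ] dial [ 0.59075112 -0.17339463  0.084     ] jar [ 0.37671613 -0.13556968  0.038     ]
```

View pics/crop.png

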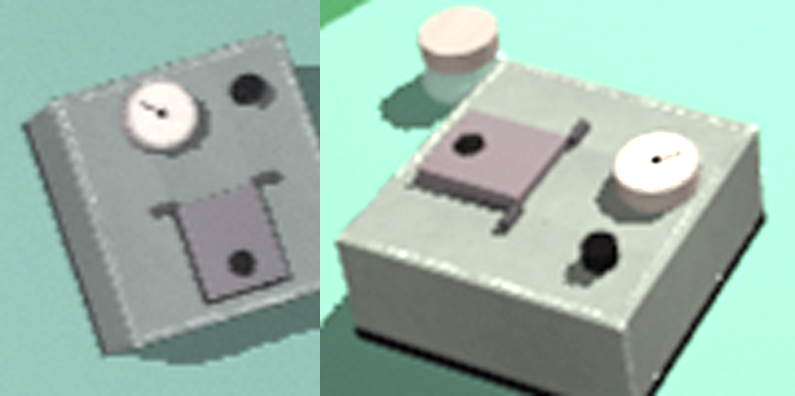

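```bash
python3 - <<'E'
from h import *
P=[ray("top",404.7,189.3),ray("scene",137.2,270.9)]
A=0;b=0
for o,d in P:
    d=d/np.linalg.norm(d);M=np.eye(3)-np.outer(d,d);A=A+M;b=b+M@o
x=np.linalg.solve(A,b);print("tri",x,[np.linalg.norm(np.cross(x-o,d/np.linalg.norm(d))) for o,d in P])
from scipy.spatial.transform import Rotation as R
s=ctrl.read_state();print(R.from_quat(s["ee_rot"]).inv().apply(x-s["ee_pos"])/.02)
E
```

```text
tri [ 0.50283162 -0.21950335  0.07844276] [np.float64(3.599741652573991e-05), np.float64(3.5997416525952e-05)]
[ 20.04717907 -12.52194795   7.20468085]
```

```bash
python3 -m handwheel '[{"translation":[1,-0.625,0.2],"rotation":[0,0,0],"grip":1},{"translation":[1,-0.625,0.2],"rotation":[0,0,0],"grip":1},{"translation":[1,-0.625,0.2],"rotation":[0,0,0],"grip":1},{"translation":[1,-0.625,0.2],"rotation":[0,0,0],"grip":1},{"translation":[1,-0.625,0.2],"rotation":[0,0,0],"grip":1},{"translation":[1,-0.625,0.2],"rotation":[0,0,0],"grip":1},{"translation":[1,-0.625,0.2],"rotation":[0,0,0],"grip":1},{"translation":[1,-0.625,0.2],"rotation":[0,0,0],"grip":1},{"translation":[1,-0.625,0.2],"rotation":[0,0,0],"grip":1},{"translation":[1,-0.625,0.2],"rotation":[0,0,0],"grip":1},{"translation":[1,-0.625,0.2],"rotation":[0,0,0],"grip":1},{"translation":[1,-0.625,0.2],"rotation":[0,0,0],"grip":1},{"translation":[1,-0.625,0.2],"rotation":[0,0,0],"grip":1},{"translation":[1,-0.625,0.2],"rotation":[0,0,0],"grip":1},{"translation":[1,-0.625,0.2],"rotation":[0,0,0],"grip":1},{"translation":[1,-0.625,0.2],"rotation":[0,0,0],"grip":1},{"translation":[1,-0.625,0.2],"rotation":[0,0,0],"grip":1},{"translation":[1,-0.625,0.2],"rotation":[0,0,0],"grip":1},{"translation":[1,-0.625,0.2],"rotation":[0,0,0],"grip":1},{"translation":[1,-0.625,0.2],"rotation":[0,0,0],"grip":1}]' 10
python3 - <<'E'
from h import *
cv2.imwrite("pics/s1.png",cv2.resize(ctrl.camera("scene")[205:335,70:240,::-1],None,fx=4,fy=4))
s=ctrl.read_state();print(s["time"],s["ee_pos"],s["contact_force"],s["width"])
E
```

```text
time: 2.7
ee_pos: [0.5027, -0.2195, 0.1426]
ee_rot: [0.986, 0.169, 0.0, 0.0]
contact_force: [0.1, -0.1, -0.4]
width: 0.0007
finger_force: 0.0
2.75 [ 0.50409338 -0.21669073  0.14187462] [-0.67441325  1.94921324 -0.22308502] 0.00034732402411863947
```

View pics/s1.png

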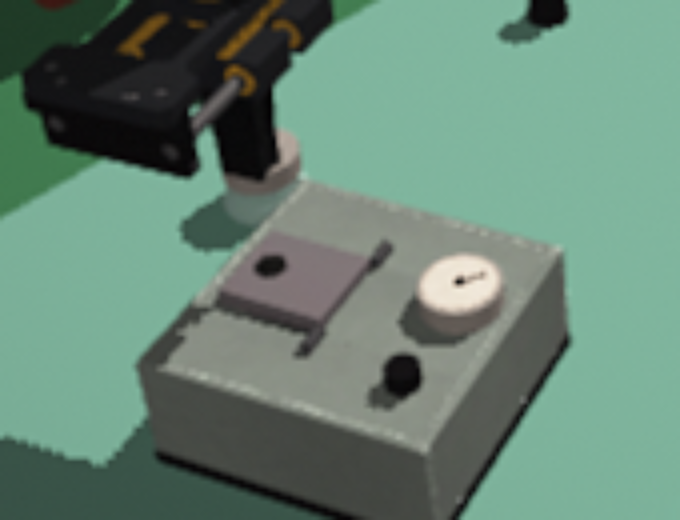

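The shut fingertips (265,180) hang directly above the dome (270,265). I'll go down to just above it.

```bash
python3 -m handwheel '[{"translation":[0,0,0.7],"rotation":[0,0,0],"grip":1},{"translation":[0,0,0.7],"rotation":[0,0,0],"grip":1},{"translation":[0,0,0.7],"rotation":[0,0,0],"grip":1},{"translation":[0,0,0.5],"rotation":[0,0,0],"grip":1},{"translation":[0,0,0.2],"rotation":[0,0,0],"grip":1},{"translation":[0,0,0],"rotation":[0,0,0],"grip":1},{"translation":[0,0,0],"rotation":[0,0,0],"grip":1}]'
```

```text
time: 3.45
ee_pos: [0.5023, -0.2206, 0.0869]
ee_rot: [0.986, 0.169, 0.0, 0.0]
contact_force: [0.4, -0.0, -0.1]
width: 0.0006
finger_force: 0.0
```

```bash
python3 -m handwheel '[{"translation":[0,0,0.1],"rotation":[0,0,0],"grip":1},{"translation":[0,0,0.1],"rotation":[0,0,0],"grip":1},{"translation":[0,0,0.1],"rotation":[0,0,0],"grip":1},{"translation":[0,0,0.1],"rotation":[0,0,0],"grip":1},{"translation":[0,0,0],"rotation":[0,0,0],"grip":1},{"translation":[0,0,0],"rotation":[0,0,0],"grip":1}]'
```

```text
time: 4.05
ee_pos: [0.5022, -0.2203, 0.0786]
ee_rot: [0.986, 0.169, 0.0, 0.0]
contact_force: [-1.0, -0.6, 0.6]
width: 0.0005
finger_force: 0.7
```

```bash
python3 -m handwheel '[{"translation":[0,0,0.07],"rotation":[0,0,0],"grip":1},{"translation":[0,0,0.08],"rotation":[0,0,0],"grip":1},{"translation":[0,0,0],"rotation":[0,0,0],"grip":1},{"translation":[0,0,0],"rotation":[0,0,0],"grip":1}]'
```

```text
time: 4.45
ee_pos: [0.5022, -0.2202, 0.0754]
ee_rot: [0.986, 0.169, 0.0, -0.0]
contact_force: [-1.0, 0.4, 1.5]
width: 0.0004
finger_force: 0.9
```

```bash
python3 -m handwheel '[{"translation":[0,0,0.07],"rotation":[0,0,0],"grip":1},{"translation":[0,0,0],"rotation":[0,0,0],"grip":1},{"translation":[0,0,0],"rotation":[0,0,0],"grip":1}]'
```

```text
time: 4.75
ee_pos: [0.5022, -0.2202, 0.0741]
ee_rot: [0.986, 0.169, 0.0, 0.0]
contact_force: [-0.9, -2.1, 2.7]
width: 0.0005
finger_force: 1.3
```

```bash
python3 -m handwheel '[{"translation":[0,0,0.07],"rotation":[0,0,0],"grip":1},{"translation":[0,0,0],"rotation":[0,0,0],"grip":1},{"translation":[0,0,0],"rotation":[0,0,0],"grip":1}]'
```

```text
time: 5.05
ee_pos: [0.5022, -0.2203, 0.0735]
ee_rot: [0.986, 0.169, 0.0, 0.0]
contact_force: [-4.2, 0.6, 8.0]
width: 0.0004
finger_force: 4.0
```

The force climbed to 8 N and the tip stopped moving, so the lid is on its hard stop and well past release. Taking the hand up and back.

```bash
python3 -m handwheel '[{"translation":[0,0,-1],"rotation":[0,0,0],"grip":1},{"translation":[-0.3,0,-1],"rotation":[0,0,0],"grip":1},{"translation":[-0.5,0,-1],"rotation":[0,0,0],"grip":1},{"translation":[-0.5,0,-1],"rotation":[0,0,0],"grip":1},{"translation":[-0.5,0,-1],"rotation":[0,0,0],"grip":1},{"translation":[-0.5,0,-1],"rotation":[0,0,0],"grip":1},{"translation":[-0.5,0,-1],"rotation":[0,0,0],"grip":1},{"translation":[-0.5,0,-1],"rotation":[0,0,0],"grip":1},{"translation":[-0.5,0,-1],"rotation":[0,0,0],"grip":1},{"translation":[0,0,0],"rotation":[0,0,0],"grip":1},{"translation":[0,0,0],"rotation":[0,0,0],"grip":1},{"translation":[0,0,0],"rotation":[0,0,0],"grip":1},{"translation":[0,0,0],"rotation":[0,0,0],"grip":1},{"translation":[0,0,0],"rotation":[0,0,0],"grip":1}]'
python3 - <<'E'
from h import *
cv2.imwrite("pics/s2.png",cv2.resize(ctrl.camera("scene")[205:335,70:240,::-1],None,fx=4,fy=4))
E
```

```text
time: 6.45
ee_pos: [0.4303, -0.2451, 0.2516]
ee_rot: [0.986, 0.169, -0.001, -0.001]
contact_force: [-0.5, 0.1, 0.8]
width: 0.0005
finger_force: 0.0
```

View pics/s2.png

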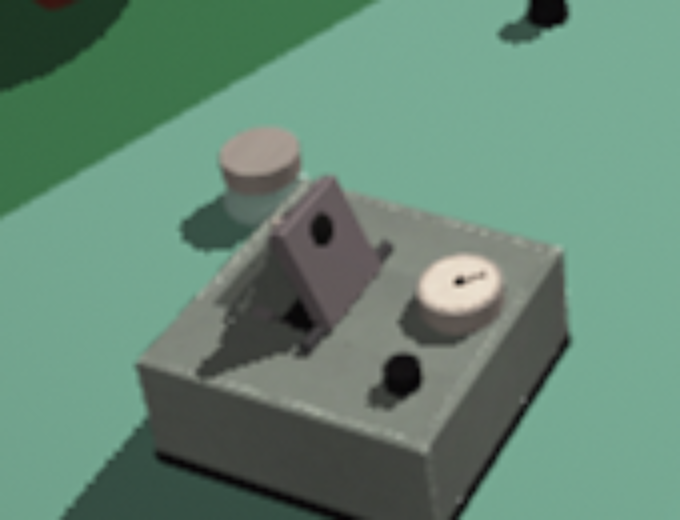

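The lid stands up (dome now at (320,230)) and the hand is clear. I'll wait a good two seconds more, then check.

```bash
for i in 1 2; do python3 -m handwheel '[{"translation":[0,0,0],"rotation":[0,0,0],"grip":1},{"translation":[0,0,0],"rotation":[0,0,0],"grip":1},{"translation":[0,0,0],"rotation":[0,0,0],"grip":1},{"translation":[0,0,0],"rotation":[0,0,0],"grip":1},{"translation":[0,0,0],"rotation":[0,0,0],"grip":1},{"translation":[0,0,0],"rotation":[0,0,0],"grip":1},{"translation":[0,0,0],"rotation":[0,0,0],"grip":1},{"translation":[0,0,0],"rotation":[0,0,0],"grip":1},{"translation":[0,0,0],"rotation":[0,0,0],"grip":1},{"translation":[0,0,0],"rotation":[0,0,0],"grip":1},{"translation":[0,0,0],"rotation":[0,0,0],"grip":1},{"translation":[0,0,0],"rotation":[0,0,0],"grip":1},{"translation":[0,0,0],"rotation":[0,0,0],"grip":1},{"translation":[0,0,0],"rotation":[0,0,0],"grip":1},{"translation":[0,0,0],"rotation":[0,0,0],"grip":1}]'; done
python3 - <<'E'
from h import *
cv2.imwrite("pics/s3.png",cv2.resize(ctrl.camera("scene")[205:335,70:240,::-1],None,fx=4,fy=4))
E
```

```text
time: 8.0
ee_pos: [0.4304, -0.2456, 0.2527]
ee_rot: [0.986, 0.169, -0.0, -0.0]
contact_force: [-0.2, -0.2, 0.0]
width: 0.0005
finger_force: 0.0
time: 9.5
ee_pos: [0.4304, -0.2456, 0.2527]
ee_rot: [0.986, 0.169, -0.0, -0.0]
contact_force: [0.2, -0.2, 0.2]
width: 0.0003
finger_force: 0.0
```

View pics/s3.png

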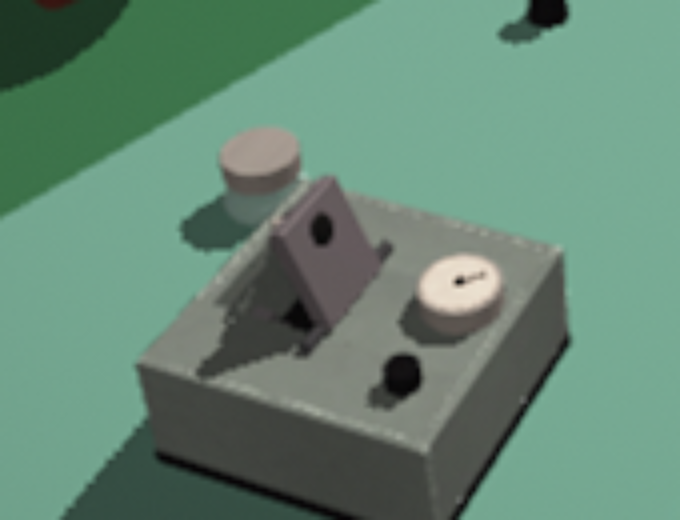

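The lid has not moved between the pictures at 6.5 s and 9.5 s, so it is open and still. The jar and loupe in view are where they were.

```bash
python3 -c "
from rig import ctrl
print(ctrl.sign_off())"
```

```text
the job is handed in; nothing more can be done
None
```

I pressed the pressure tester's sample hatch once; its lid sprang open and stayed open for over three seconds with the hand clear, and I handed the job in at about 9.6 s (sign-off gave no verdict).

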